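# Right the toppled bottle and lock it in its holder

### The arm

A 6-joint arm with a two-finger parallel gripper is mounted at the origin on the work surface. World frame = base frame: x ahead of the robot, y to its left, z up, the work surface at z = 0. Lengths are in m, angles in rad, forces in N, time in s.
With the tool pointing down it reaches from about 0.35 to 0.775 m from the base axis. Payload 5.5 kg.
Tool frame: the origin (TCP) lies midway between the tips of the shut fingers; the grasp point (between the pads) lies 19 mm behind it; z points along the fingers, y is the line along which they close (so a half turn about z gives the same grasp; the last joint's range is limited). The gripper opens to 85 mm and grips with 20 to 120 N. Pads are 22 mm wide; open, the fingers measure 114 mm over their backs; the gripper's body (76 mm by 85 mm) begins 54 mm behind the grasp point. The pads swing forward as they close: fully open they stand 13 mm farther back than shut.
Start: joints at [-1.314, 0.313, 0.046, 1.304, 0, 1.431], TCP at [0.222, -0.53, 0.231] pointing down, gripper open.
Joint ranges: [-2.76, 2.76], [-0.86, 1.69], [-1.03, 1.26], [-2.2, 2.34], [-1.47, 1.5], [-3.14, 3.14]. Speed limits (rad/s): [2.57, 2.57, 3.14, 3.14, 3.14, 3.14].

### API

Orientations are given as a unit quaternion [w, x, y, z].
In Python, from workcell import telemetry, imaging, env gives the robot as it stands. The module is installed in compiled form; this text tells all that it offers.
- The arm moves only by the tool step_arm, never from a script. Its argument "moves" is a list of rows, each a list of 3 entries, a list of its own where there are three numbers: the shift along the tool's x, y, z in mm, then the turn, a rotation vector about the tool's x, y, z in rad, then the finger opening in mm, from 0 to 85.4. A call has 1 to 8 rows; each row is the pose to reach, as a shift and turn from the pose commanded when the call began, along the tool's axes at that moment; what a row does not reach only later rows make up. A row lasts 1/12 s, in which the tool goes at most 41.7 mm and 7.16 degrees, less where a joint would pass 70% of its speed; a pose out of reach is approached as far as the arm can. A call with a gripper value outside its range is refused whole. The fingers move at their own pace and stop on an object; "grip_force" is the grip in N (left out, the last holds). Time passes only in rows, so rows that repeat a pose let the fingers close. It gives the time, the measured TCP pose, the force, the opening and the grip force at its end, in the units of the state.
- telemetry.get_state(): the state, without advancing time (a new reading comes with each control period).
- imaging.read_camera(name): name is "side" or "top" or "wrist"; returns the picture (480x640x3 uint8, red, green, blue); there is no depth.
- imaging.camera_params(name): a dict with "camera_matrix" (3x3 intrinsics, pixels), "pose" (4x4, takes a point from camera to world coordinates). Camera axes: x right, y up, looking along -z (the intrinsics and any distortion apply to the point x, -y, -z); pixel columns grow to the right and rows downward; lengths in m; the calibration is good to about 2 mm. A picture is of the moment at which its call begins: read the wrist's pose just before it. camera_params takes no time and is no camera call; for the wrist camera it gives the pose at the moment of the call.
- env.hand_in(): hands the job in; it is judged then, once.
The state is a dict: "clock": time; "joint_pos": joint angles; "qvel": joint speeds; "tau": joint torques, N m; "tcp_pos": TCP position; "orientation": TCP orientation; "wrist_force": force on the tool from outside, world axes, zero at the start; "ft_torque": the same for the moment, N m; "finger_gap": finger opening in m; "grip_force": force on a finger pad.
Only numpy, scipy, OpenCV 4.12 (cv2) and the standard library are available. Lean on these libraries where they do the work, as an engineer would, in place of code of your own. Each camera call takes 0.05 s, during which the arm holds its last target. There are 200 camera calls.

### The job

The square green bottle has toppled on the jeweller's bench. Stand it upright, cap up, in the empty bay of the bottle holder next to the amber bottle, setting it down rather than dropping it, and let go of it; then press the holder's red sprung lever down until its detent holds it down, which slides the red clamp pad up to the bottle. Leave the other things on the bench standing or lying where they are.

Things in the scene. Friction and masses are not known exactly. Their poses are not given: they have to be found in the camera images.
- mat: Dark rubber bench mat, 300 x 300 x 3 mm, fixed, on which the green bottle lies. Origin under its centre.
- bottle: Green square bottle, white labels, round white cap, 140 mm tall. Origin on its axis 60 mm above its foot; z runs from foot to cap. Body 50 x 50 mm from z = -60 to +35 mm, shoulder to +47, neck 26 mm diameter to +56, cap 34 mm diameter to +80 mm. 0.15 to 0.31 kg. Starts lying on a flat side on the mat, cap pointing anywhere from roughly towards the robot to its right.
- bay (a point): Centre of the floor of the holder's empty bay; axes are the holder's: x to its back, y to its left, z up. Bay from x = -31 to +31 mm: back wall 30 mm high above the floor, front lip 5 mm high; left wall 30 mm high, inner face at y = +29 mm. On the right only the sliding clamp pad closes it: its face is at y = -57 mm when open, -30 mm when clamped.
- holder: Fixed aluminium base plate, 150 x 310 mm and 12 mm thick, turned up to 17 degrees. Origin on the bench under the centre of the empty bay, x to its back, y to its left. The amber bottle stands in its other bay, centred at x = +10, y = +91 mm; the lever is on the right at y = -132 mm, its housing at the back.
- lever (a joint): Sprung lever of the holder, rad: 0 fully raised (rest, sloping up 0.6 rad), 0.6 fully down. Springs back up if let go below about 0.5; beyond it a detent pulls it to 0.6 and holds it. Needs about 10 N at the pad.
- lever_pad (a point): Centre of the top face of the lever's red press pad (36 x 30 x 10 mm), moving with the lever; axes the holder's when raised. In the bay's frame the hinge axis (along y) is at x = +50, y = -132, z = +33 mm and the pad centre lies 125 mm from it towards -x; raised, the pad's top is at about x = -50, z = +108 mm; down, x = -75, z = +38 mm. The bar is 16 mm wide.
- clamp_pad (a point): Centre of the inner face of the red clamp pad (50 x 10 x 26 mm) that the lever slides 27 mm in the holder's +y towards the bay.
- amber: Amber round bottle, 50 mm diameter, 115 mm tall, standing in the holder's other bay. Origin at the centre of its underside. Leave it.
- jar: Glass jar with blue lid, 60 mm diameter, 85 mm tall, on the mat. Origin at the centre of its underside. Leave it.
- dish: White ceramic dish, 70 mm diameter, 30 mm tall, on the mat. Origin at the centre of its underside. Leave it.
- pliers: Blue-handled pliers, 135 mm long, 58 mm wide, 15 mm high, lying along its x axis on the mat. Origin under the middle. Leave it.
- ring_clamp: Wooden ring clamp, 110 x 26 x 22 mm, lying along its x axis on the mat. Origin under the middle. Leave it.
- brush_cup: Dark metal cup, 80 mm diameter, 90 mm tall, with brushes up to 185 mm high. Origin at the centre of its underside. Leave it.
- tub: White tub with red lid, 76 mm diameter, 80 mm tall. Origin at the centre of its underside. Leave it.
Not all that is in view belongs to the job. What is shaped like the bottle but blue or pink is not meant.

How it is judged:
On the way, in this order (a step that is already met when the one before it is completed fails the run):
1. the green bottle stands upright in the empty bay, released, while the lever is still up (angle between bottle's own z axis and vertical below 0.08 rad and z of bottle in the frame of bay between 0.054 and 0.066 m and x of bottle in the frame of bay between -0.01 and 0.01 m and y of bottle in the frame of bay between -0.032 and 0.01 m and linear speed of bottle below 0.03 m/s and contact force between the fingers and bottle below 0.05 N and value of joint lever below 0.2 rad), for 0.2 s.
2. the lever is down and held (value of joint lever above 0.54 rad), for 0.2 s.
At the end, for the whole second after the job is handed in: Green bottle upright (0.08 rad), still, on the bay floor (height within 6 mm), within 10 mm of the bay centre in x and y; lever past 0.54 rad, held by its detent; every other thing within 30 mm of its start, the standing ones upright (0.2 rad) (angle between bottle's own z axis and vertical below 0.08 rad and z of bottle in the frame of bay between 0.054 and 0.066 m and x of bottle in the frame of bay between -0.01 and 0.01 m and y of bottle in the frame of bay between -0.01 and 0.01 m and linear speed of bottle below 0.03 m/s and value of joint lever above 0.54 rad and distance of each of amber, jar, dish, pliers, ring_clamp, brush_cup, tub from where it was at the start of the episode below 0.03 m and angle between each of amber, jar, brush_cup, tub, dish's own z axis and vertical below 0.2 rad); the robot touches nothing.
It fails at once if the green bottle is dropped (in the air, untouched, more than 20 mm up) (contact force between the fingers and bottle below 0.01 N and contact force between bottle and anything else below 0.01 N and height (world z) of bottle above 0.095 m).
It fails at once if another thing is pushed more than 40 mm away (distance of any of amber, jar, dish, pliers, ring_clamp, brush_cup, tub from where it was at the start of the episode above 0.04 m).
It fails at once if a standing thing is knocked over (angle between any of amber, jar, brush_cup, tub, dish's own z axis and vertical above 0.4 rad).
It also fails if it takes over 59 s, if anything falls off the work surface, if the arm or the gripper's body presses on something with over 40 N, if the wrist force passes 120 N, or if a joint passes its speed limit or range.

## Working session

There is one attempt and no reset: what is moved stays moved. The work goes in short steps, Python scripts to look and compute and a tool call to move; the robot and the scene stay as the last step left them, time stands still between calls to the robot, and variables do not carry over. Pictures are saved under pics/ and viewed, at most 10 in all, crops included, and the job is handed in when it is done.

Besides the shell and the picture viewer there is one more tool, called after "Request:" in YAML: its name, and indented under it one key for each argument. step_arm: Moves the arm, as the interface text tells. Its arguments: {"type":"object","properties":{"moves":{"type":"array"},"grip_force":{"type":"number"}},"required":["moves"]}

```bash
mkdir -p pics; python3 - <<'E'
from workcell import telemetry, imaging, env
import cv2,numpy as np
for n in ("top","side"):
    p=imaging.camera_params(n);print(n,p)
    im=imaging.read_camera(n);cv2.imwrite(f"pics/{n}0.png",im[:,:,::-1])
print(telemetry.get_state())
E
```

```text
top {'camera_matrix': array([[609.78487415,   0.        , 316.91255243],
       [  0.        , 609.78487415, 251.61816397],
       [  0.        ,   0.        ,   1.        ]]), 'pose': array([[-0.00612507,  0.99068832, -0.13601154,  0.31262389],
       [-0.99995427, -0.005069  ,  0.0081095 , -0.05570912],
       [ 0.00734454,  0.13605499,  0.99067406,  1.63623233],
       [ 0.        ,  0.        ,  0.        ,  1.        ]])}
side {'camera_matrix': array([[551.13540306,   0.        , 317.32998438],
       [  0.        , 551.13540306, 236.99404722],
       [  0.        ,   0.        ,   1.        ]]), 'pose': array([[-0.99910421,  0.00682176, -0.04176423,  0.4712848 ],
       [-0.03736292, -0.60559356,  0.7948965 ,  0.92456306],
       [-0.01986955,  0.79574487,  0.60530596,  0.82912875],
       [ 0.        ,  0.        ,  0.        ,  1.        ]])}
{'clock': 0.1, 'joint_pos': array([-1.31361464e+00,  3.13945627e-01,  4.51243488e-02,  1.30358462e+00,
        1.62627895e-05,  1.43119711e+00]), 'qvel': array([ 0.00158754, -0.00103724,  0.00328816, -0.00033336, -0.0007925 ,
        0.00059856]), 'tau': array([ 1.78544818e-03, -4.81728888e+01,  2.99241936e+01,  1.28178194e-02,
       -1.54943887e-04, -4.97813375e-06]), 'tcp_pos': array([ 0.22209462, -0.52990776,  0.23049945]), 'orientation': array([-8.03870373e-04,  9.80384760e-01,  1.97091540e-01, -3.91695963e-05]), 'wrist_force': array([-0.27836971, -0.26318625, -0.09842521]), 'ft_torque': array([-0.04657923, -0.01199444,  0.02808732]), 'grip_force': 0.0, 'finger_gap': 0.0852721268385544}
```

View pics/top0.png

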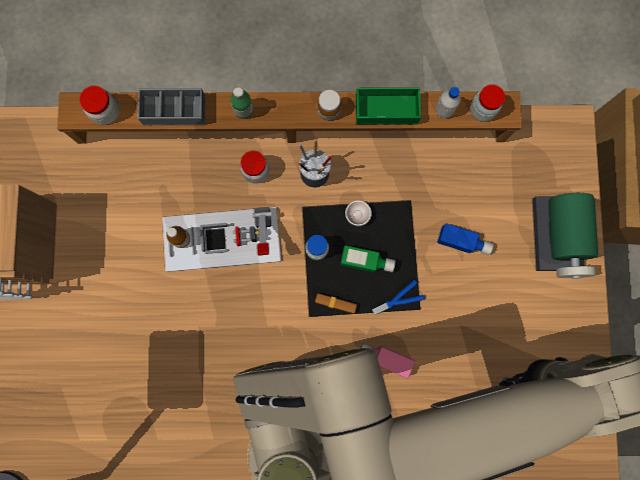

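View pics/side0.png

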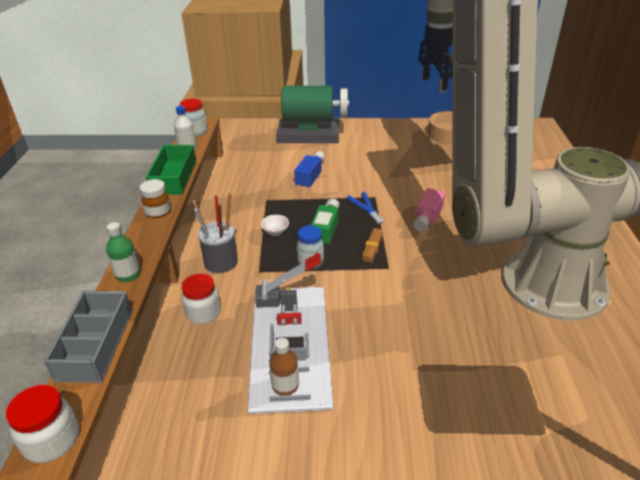

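The two views show the items below (top camera pixels):
- **Lying bottles:** green square with white label and white cap at (360,258), on the mat, cap to the right; blue at (463,238); pink at (395,362).
- **Other green bottle:** a round one standing on the shelf at (241,102). The green square bottle on the mat is the one that fits.
- **Holder:** white plate around (220,238), with the amber bottle at (177,236), the empty bay at (215,238) and the red lever pad at (263,249).

I'll measure next, with an enlarged crop to confirm.

```bash
cat > h.py <<'E'
from workcell import telemetry, imaging, env
import cv2,numpy as np
from scipy.spatial.transform import Rotation as R
def cast(P,uv,z):
    K=P["camera_matrix"];T=P["pose"];uv=np.atleast_2d(uv).astype(float)
    d=np.c_[(uv[:,0]-K[0,2])/K[0,0],-(uv[:,1]-K[1,2])/K[1,1],-np.ones(len(uv))]@T[:3,:3].T
    return T[:3,3]+d*((z-T[2,3])/d[:,2])[:,None]
def proj(P,X):
    K=P["camera_matrix"];T=P["pose"];c=(np.atleast_2d(X)-T[:3,3])@T[:3,:3]
    return np.c_[K[0,2]-K[0,0]*c[:,0]/c[:,2],K[1,2]+K[1,1]*c[:,1]/c[:,2]]
def rot(q): return R.from_quat(np.r_[q[1:],q[0]])
def blob(m,k=0):
    c=sorted(cv2.findContours(m.astype(np.uint8)*255,0,2)[0],key=cv2.contourArea)[::-1]; return c[k]
E
cat > m.py <<'E'
from h import *
im=cv2.imread("pics/top0.png");P=imaging.camera_params("top");hsv=cv2.cvtColor(im,cv2.COLOR_BGR2HSV)
def win(m,x0,x1,y0,y1):
    o=np.zeros_like(m);o[y0:y1,x0:x1]=m[y0:y1,x0:x1];return o
H,S,V=cv2.split(hsv)
g=blob(win((H>45)&(H<80)&(S>90)&(V>40),325,400,235,285))
b=cv2.boxPoints(cv2.minAreaRect(g));print("green box z.053",cast(P,b,.053).round(3)[:,:2].tolist())
w=win((S<60)&(V>130),325,420,235,290)
for k in range(2):
    c=blob(w,k);m=cv2.moments(c);p=(m['m10']/m['m00'],m['m01']/m['m00']);print("white",p,m['m00'],cast(P,p,.053)[0].round(4),cast(P,p,.04)[0].round(4))
pl=blob(win((S<60)&(V>130),150,300,195,285));b=cv2.boxPoints(cv2.minAreaRect(cv2.convexHull(pl)))
q=cast(P,b,.012);print("plate px",b.tolist(),q.round(4)[:,:2].tolist(),np.linalg.norm(np.diff(q,axis=0),axis=1))
r=win(((H<8)|(H>172))&(S>150)&(V>100),225,285,215,270)
for k in range(2):
    c=blob(r,k);print("red",c.mean((0,1)),cv2.contourArea(c),cast(P,c.mean((0,1)),.12)[0])
a=cv2.resize(im[190:320,150:300],None,fx=4,fy=4,interpolation=3);a2=cv2.resize(im[195:325,300:430],None,fx=4,fy=4,interpolation=3)
cv2.imwrite("pics/crop.png",cv2.resize(np.hstack([a[:,:520],a2]),(800,400)))
E
python3 m.py
```

```text
green box z.053 [[0.495, -0.128], [0.548, -0.139], [0.524, -0.251], [0.471, -0.239]]
white (356.4818181818182, 256.4409090909091) 220.0 [ 0.5167 -0.1722  0.053 ] [ 0.5184 -0.1732  0.04  ]
white (389.08, 265.32444444444445) 75.0 [ 0.4928 -0.2572  0.053 ] [ 0.4943 -0.2588  0.04  ]
plate px [[160.26119995117188, 216.68789672851562], [275.4841003417969, 206.44586181640625], [280.3424987792969, 261.1028747558594], [165.11959838867188, 271.34490966796875]] [[0.6332, 0.3541], [0.66, 0.0427], [0.5104, 0.0292], [0.4845, 0.3369]] [0.31256972 0.15014394 0.30876714]
red [265.         248.42857143] 102.5 [0.52953836 0.06213887 0.12      ]
red [237.27272727 237.54545455] 36.5 [0.55754613 0.1319931  0.12      ]
```

View pics/crop.png

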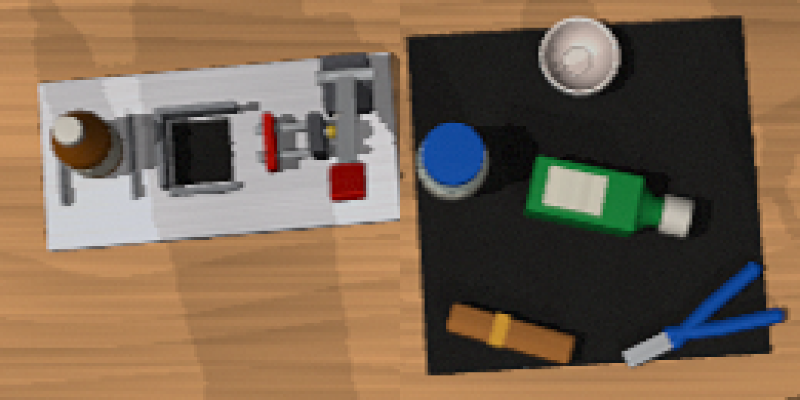

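The crop confirms it: the green square bottle lies on the mat, cap to the right, with the jar left of its foot. The plate size checks out (0.150 x 0.31). I'll move above the bottle.

Request:
step_arm:
  moves:
    - [[395,-198,-50],[0,0,-0.94],85]
    - [[395,-198,-50],[0,0,-0.94],85]
    - [[395,-198,-50],[0,0,-0.94],85]
    - [[395,-198,-50],[0,0,-0.94],85]
    - [[395,-198,-50],[0,0,-0.94],85]
    - [[395,-198,-50],[0,0,-0.94],85]
    - [[395,-198,-50],[0,0,-0.94],85]
    - [[395,-198,-50],[0,0,-0.94],85]

```text
clock: 0.77
tcp_pos: [0.4387, -0.2771, 0.2688]
orientation: [-0.0, 0.783, 0.622, -0.0]
wrist_force: [1.4, -1.3, 0.7]
finger_gap: 0.085
grip_force: 0.0
```

```bash
cat >> h.py <<'E'
import json
def log():
    s=telemetry.get_state();open("log.jsonl","a").write(json.dumps([list(s["joint_pos"]),list(s["tcp_pos"]),list(s["orientation"])])+"\n");return s
def plan(pos,Rm):
    "shift mm / rotvec in current tool axes to world pose"
    s=log();r=rot(s["orientation"]);print("clk",s["clock"],"j",s["joint_pos"].round(3),"tcp",s["tcp_pos"].round(4),"F",s["wrist_force"].round(1),"gap",s["finger_gap"],s["grip_force"])
    print("  shift",(r.inv().apply(np.array(pos)-s["tcp_pos"])*1000).round(1),"turn",(r.inv()*R.from_matrix(Rm)).as_rotvec().round(3))
def frame(z,y):
    z=np.array(z,float);z/=np.linalg.norm(z);y=np.array(y,float);y-=z*(y@z);y/=np.linalg.norm(y);return np.c_[np.cross(y,z),y,z]
E
python3 -c "
from h import *
plan([.51,-.195,.28],frame([0,0,-1],[.973,-.23,0]))
P=imaging.camera_params('top');print(cast(P,[[215.6,239.4]],.012))"
```

```text
clk 0.7667 j [-0.718  0.196 -0.017  1.358 -0.     1.081] tcp [ 0.4387 -0.2771  0.2688] F [ 1.4 -1.3  0.7] gap 0.0850110190727839 0.0
  shift [ 96.1  50.8 -11.2] turn [-0.    -0.     0.004]
[[0.57022282 0.2036084  0.012     ]]
```

Request:
step_arm:
  moves:
    - [[40,20,-5],[0,0,0],85]
    - [[70,40,-10],[0,0,0],85]
    - [[96,51,-11],[0,0,0],85]
    - [[96,51,-11],[0,0,0],85]
    - [[96,51,-11],[0,0,0],85]

```text
clock: 1.18
tcp_pos: [0.5105, -0.1959, 0.2793]
orientation: [-0.0, 0.784, 0.621, -0.0]
wrist_force: [-0.5, 0.0, 0.5]
finger_gap: 0.0849
grip_force: 0.0
```

```bash
python3 -c "
from h import *
plan([.51,-.195,.28],frame([0,0,-1],[.973,-.23,0]))
P=imaging.camera_params('wrist');im=imaging.read_camera('wrist');cv2.imwrite('pics/w1.png',im[:,:,::-1]);np.save('w1.npy',P['pose']);print(P)
print(proj(P,[[.51,-.195,.053]]))"
```

```text
clk 1.1833 j [-0.513  0.25   0.077  1.399 -0.     1.288] tcp [ 0.5105 -0.1959  0.2793] F [-0.5  0.   0.5] gap 0.08488009538707597 0.0
  shift [ 0.8 -0.6 -0.7] turn [-0.001  0.     0.002]
{'camera_matrix': array([[388.70230901,   0.        , 316.7354859 ],
       [  0.        , 388.70230901, 238.91382847],
       [  0.        ,   0.        ,   1.        ]]), 'pose': array([[ 0.9735575 ,  0.21920224,  0.06431307,  0.52638427],
       [-0.22843826,  0.93579826,  0.26850994, -0.12703102],
       [-0.00132608, -0.27610143,  0.96112759,  0.42203203],
       [ 0.        ,  0.        ,  0.        ,  1.        ]])}
[[316.80309921 202.85556694]]
```

View pics/w1.png

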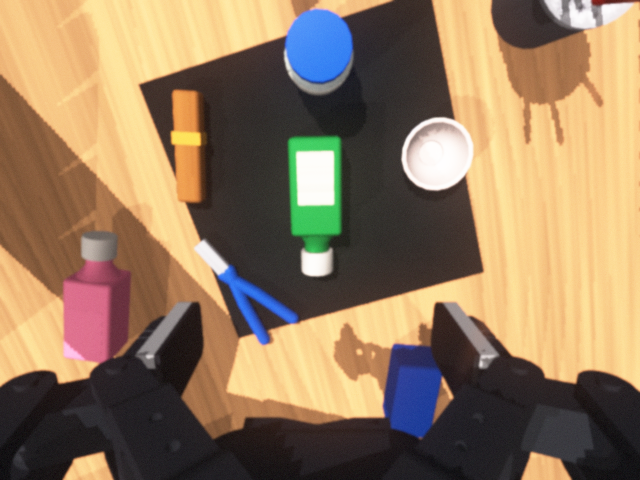

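The wrist view shows the green bottle, body x 289-342 and y 137-237, cap at (317,262). The jar (319,50), dish (437,153) and pliers (245,290) are all clear of the fingers.

```bash
cat > m2.py <<'E'
from h import *
im=cv2.imread("pics/w1.png");P=imaging.camera_params("wrist");P["pose"]=np.load("w1.npy")
H,S,V=cv2.split(cv2.cvtColor(im,cv2.COLOR_BGR2HSV))
m=(H>45)&(H<80)&(S>90)&(V>40);m[:, :270]=0;m[:,360:]=0;m[290:]=0
w=(S<60)&(V>130);o=np.zeros_like(w);o[125:285,270:360]=w[125:285,270:360]
f=m|o
rows=[145,160,175,190,205,220,230]
L=[[np.where(f[r])[0].min(),r] for r in rows];Rr=[[np.where(f[r])[0].max()+1,r] for r in rows]
l=cast(P,L,.053);q=cast(P,Rr,.053);mid=(l+q)/2
print("width",np.linalg.norm(l-q,axis=1).round(4));d=mid[-1]-mid[0];d/=np.linalg.norm(d);print("c",d,"mid",mid[3])
ys=np.where(m[:,316])[0];print("green col316",ys.min(),ys.max())
foot=cast(P,[[316,ys.min()]],.053)[0];print("foot top",foot)
c=cv2.moments(blob(o,1));p=(c['m10']/c['m00'],c['m01']/c['m00']);print("cap",p,cast(P,p,.042))
r=np.where(m[:,300])[0].max();print("shoulder start",cast(P,[[300,r]],.053)[0])
t=(foot-mid[0])@d;org=mid[0]+d*(t+.06);print("origin",org)
E
python3 m2.py
```

```text
width [0.0508 0.0513 0.0509 0.0505 0.0501 0.0516 0.051 ]
c [-0.20047097 -0.97969964  0.        ] mid [ 0.51162495 -0.18262394  0.053     ]
green col316 136 252
foot top [ 0.52348738 -0.13427921  0.053     ]
cap (315.97411477411475, 263.0368742368742) [[ 0.49424875 -0.25832806  0.042     ]]
shoulder start [ 0.48606575 -0.22444994  0.053     ]
origin [ 0.50987041 -0.1927361   0.053     ]
```

```bash
cat > p1.py <<'E'
from h import *
c=np.array([-.215,-.977,0]);z=-np.sin(.6)*c-np.cos(.6)*np.array([0,0,1.])
F=frame(z,[.977,-.215,0]);g=np.array([.510,-.193,.034])
plan(g+.019*z-.09*z,F);plan(g+.019*z,F)
E
python3 p1.py
```

```text
clk 1.2333 j [-0.515  0.25   0.077  1.399 -0.     1.288] tcp [ 0.5098 -0.1969  0.2792] F [-0.5 -0.1  0.4] gap 0.08520814627144484 0.0
  shift [-36.2   0.2 186.6] turn [ 0.004  0.6   -0.016]
clk 1.2333 j [-0.515  0.25   0.077  1.399 -0.     1.288] tcp [ 0.5098 -0.1969  0.2792] F [-0.5 -0.1  0.4] gap 0.08520814627144484 0.0
  shift [ 14.6  -0.5 260.9] turn [ 0.004  0.6   -0.016]
```

Request:
step_arm:
  moves:
    - [[-10,0,35],[0.0,0.12,-0.003],85]
    - [[-20,0,70],[0.0,0.24,-0.006],85]
    - [[-30,0,105],[0.0,0.36,-0.01],85]
    - [[-36,0,140],[0.004,0.48,-0.016],85]
    - [[-36,0,170],[0.004,0.6,-0.016],85]
    - [[-36,0,186],[0.004,0.6,-0.016],85]
    - [[-36,0,186],[0.004,0.6,-0.016],85]
    - [[-36,0,186],[0.004,0.6,-0.016],85]

```text
clock: 1.9
tcp_pos: [0.5001, -0.2333, 0.0927]
orientation: [-0.186, 0.746, 0.597, 0.231]
wrist_force: [0.6, 0.1, 0.7]
finger_gap: 0.0849
grip_force: 0.0
```

```bash
python3 p1.py; cat log.jsonl | head -c 900
```

```text
clk 1.9 j [-0.842  0.599 -0.017  1.337  0.477  0.856] tcp [ 0.5001 -0.2333  0.0927] F [0.6 0.1 0.7] gap 0.08492976655493385 0.0
  shift [1.  1.  0.9] turn [ 0.001 -0.002 -0.005]
clk 1.9 j [-0.842  0.599 -0.017  1.337  0.477  0.856] tcp [ 0.5001 -0.2333  0.0927] F [0.6 0.1 0.7] gap 0.08492976655493385 0.0
  shift [ 0.9  1.  90.9] turn [ 0.001 -0.002 -0.005]
[[-0.718161245069544, 0.19582296376127706, -0.017426151314161066, 1.3579599919528598, -8.144740629220051e-05, 1.0811064870844533], [0.4386926407000438, -0.2771315236689809, 0.26876581632445906], [-0.00019565123876063472, 0.7830992420770674, 0.6218967219748172, -7.730389572345065e-05]]
[[-0.5131277614268439, 0.2501249637738717, 0.07739197466085473, 1.3990232518831882, -0.0002944776944087273, 1.2881257685547036], [0.5104518633180907, -0.19590100126724524, 0.279254935035595], [-0.00038873389660687614, 0.7837162164525285, 0.621118861435768, -0.0003176854204875008]]
[[-0.5152209344002213, 0.2496940343331288, 0.0767675407671831, 1.3989382737216887, -0.0004840795753836985, 1.2879477027283046], [0.5097800097292666, -0.19688683883832572, 0.27923035550478126], [-0.00040363445896269266, 0.7843105392206638, 0.6203681440023519, -0.00042550404494259944]]
[[-0.5152209344002213, 0.2496940343331288, 0.07
```

Request:
step_arm:
  moves:
    - [[1,1,30],[0,0,0],85]
    - [[1,1,60],[0,0,0],85]
    - [[1,1,80],[0,0,0],85]
    - [[1,1,91],[0,0,0],85]
    - [[1,1,91],[0,0,0],85]

```text
clock: 2.32
tcp_pos: [0.5143, -0.1801, 0.0213]
orientation: [-0.184, 0.744, 0.6, 0.231]
wrist_force: [-1.0, -0.4, 1.1]
finger_gap: 0.0849
grip_force: 0.0
```

```bash
python3 p1.py; cat > fk.py <<'E'
from h import *
from scipy.optimize import least_squares
rows=[json.loads(l) for l in open("log.jsonl")]
rows.append([[-1.31361,.313946,.045124,1.303585,0,1.4312],[.22209,-.52991,.2305],[-.0008,.980385,.19709,0]])
def Rt(j):
    ph=j[1]-j[2]+j[3]; return R.from_euler('ZYZX',[j[0],ph,SG[0]*j[4],SG[1]*j[5]])*C
C=R.from_matrix(np.array([[0,0,1],[0,1,0],[-1,0,0]]).astype(float))
for s in [(1,1),(1,-1),(-1,1),(-1,-1)]:
    SG=s;print(s,max((Rt(j).inv()*rot(np.array(o))).magnitude() for j,p,o in rows).round(4))
E
python3 fk.py
```

```text
clk 2.3167 j [-0.762  0.624 -0.168  1.118  0.503  0.935] tcp [ 0.5143 -0.1801  0.0213] F [-1.  -0.4  1.1] gap 0.08485405627126902 0.0
  shift [ -4.1  -1.3 -89.1] turn [0.002 0.002 0.003]
clk 2.3167 j [-0.762  0.624 -0.168  1.118  0.503  0.935] tcp [ 0.5143 -0.1801  0.0213] F [-1.  -0.4  1.1] gap 0.08485405627126902 0.0
  shift [-3.9 -1.4  0.9] turn [0.002 0.002 0.003]Traceback (most recent call last):
  File "fk.py", line 9, in <module>
    SG=s;print(s,max((Rt(j).inv()*rot(np.array(o))).magnitude() for j,p,o in rows).round(4))
                 ~~~^^^^^^^^^^^^^^^^^^^^^^^^^^^^^^^^^^^^^^^^^^^^^^^^^^^^^^^^^^^^^^
  File "fk.py", line 9, in <genexpr>
    SG=s;print(s,max((Rt(j).inv()*rot(np.array(o))).magnitude() for j,p,o in rows).round(4))
                      ~~^^^
  File "fk.py", line 6, in Rt
    ph=j[1]-j[2]+j[3]; return R.from_euler('ZYZX',[j[0],ph,SG[0]*j[4],SG[1]*j[5]])*C
                              ~~~~~~~~~~~~^^^^^^^^^^^^^^^^^^^^^^^^^^^^^^^^^^^^^^^^
  File "scipy/spatial/transform/_rotation.pyx", line 1413, in scipy.spatial.transform._rotation.Rotation.from_euler
ValueError: Expected axis specification to be a non-empty string of upto 3 characters, got ZYZX
```

Request:
step_arm:
  moves:
    - [[-4,0,1],[0,0,0],40]
    - [[-4,0,1],[0,0,0],40]
    - [[-4,0,1],[0,0,0],40]
    - [[-4,0,1],[0,0,0],40]
    - [[-4,0,1],[0,0,0],40]
    - [[-4,0,1],[0,0,0],40]
    - [[-4,0,1],[0,0,0],40]
    - [[-4,0,1],[0,0,0],40]
  grip_force: 50

```text
clock: 2.98
tcp_pos: [0.5141, -0.186, 0.0182]
orientation: [-0.183, 0.745, 0.598, 0.231]
wrist_force: [-1.4, -1.2, 8.4]
finger_gap: 0.0498
grip_force: 52.6
```

```bash
python3 p1.py; sed -i "s/return R.from_euler.*/return R.from_euler('ZYZ',[j[0],ph,SG[0]*j[4]])*R.from_euler('X',SG[1]*j[5])*C/" fk.py; python3 fk.py
```

```text
clk 2.9833 j [-0.77   0.632 -0.162  1.118  0.503  0.93 ] tcp [ 0.5141 -0.186   0.0182] F [-1.4 -1.2  8.4] gap 0.04978144093849108 52.59955108165741
  shift [  2.4  -2.1 -88.4] turn [0.004 0.001 0.   ]
clk 2.9833 j [-0.77   0.632 -0.162  1.118  0.503  0.93 ] tcp [ 0.5141 -0.186   0.0182] F [-1.4 -1.2  8.4] gap 0.04978144093849108 52.59955108165741
  shift [ 2.5 -2.5  1.6] turn [0.004 0.001 0.   ]Traceback (most recent call last):
  File "fk.py", line 9, in <module>
    SG=s;print(s,max((Rt(j).inv()*rot(np.array(o))).magnitude() for j,p,o in rows).round(4))
                 ^^^^^^^^^^^^^^^^^^^^^^^^^^^^^^^^^^^^^^^^^^^^^^^^^^^^^^^^^^^^^^^^^^^^^^^
AttributeError: 'float' object has no attribute 'round'
```

Request:
step_arm:
  moves:
    - [[11,0,-16],[0,0,0],40]
    - [[28,0,-41],[0,0,0],40]
    - [[51,0,-74],[0,0,0],40]
    - [[73,0,-107],[0,0,0],40]
    - [[96,0,-140],[0,0,0],40]
    - [[113,0,-165],[0,0,0],40]
    - [[130,0,-190],[0,0,0],40]
    - [[130,0,-190],[0,0,0],40]

```text
clock: 3.65
tcp_pos: [0.5145, -0.1861, 0.2529]
orientation: [-0.18, 0.745, 0.599, 0.232]
wrist_force: [0.3, 0.1, -2.2]
finger_gap: 0.0493
grip_force: 52.9
```

```bash
python3 p1.py; cat > fk.py <<'E'
from h import *
from scipy.optimize import least_squares
rows=[json.loads(l) for l in open("log.jsonl")]
rows.append([[-1.31361,.313946,.045124,1.303585,0,1.4312],[.22209,-.52991,.2305],[-.0008,.980385,.19709,0]])
C=R.from_matrix(np.array([[0,0,1],[0,1,0],[-1,0,0]]).astype(float))
def Rt(j,SG):
    return R.from_euler('ZYZ',[j[0],j[1]-j[2]+j[3],SG[0]*j[4]])*R.from_euler('X',SG[1]*j[5])*C
best=min([(1,1),(1,-1),(-1,1),(-1,-1)],key=lambda s:max((Rt(j,s).inv()*rot(np.array(o))).magnitude() for j,p,o in rows))
if __name__=="__main__": print(best,max((Rt(j,best).inv()*rot(np.array(o))).magnitude() for j,p,o in rows))
def basis(j):
    M=np.zeros((3,9));Rz=R.from_euler('Z',j[0]).as_matrix();E=np.eye(3)
    Y=lambda a:R.from_euler('Y',a).as_matrix()
    ph=j[1]-j[2]+j[3]
    cols=[E[0]*0+E[2],E[1],Y(j[1])@E[2],Y(j[1])@E[0],Y(j[1]-j[2])@E[0],Y(j[1]-j[2])@E[2],Y(ph)@E[0],R.from_euler('YZ' ,[0,0]).apply(E[0])*0+(R.from_euler('ZYZ',[0,ph,best[0]*j[4]])).apply(E[0]),E[0]]
    return Rz@np.array(cols).T
A=np.vstack([basis(j) for j,p,o in rows]);b=np.hstack([p for j,p,o in rows])
x,_,rk,sv=np.linalg.lstsq(A,b,rcond=1e-4)
if __name__=="__main__": print(x.round(3),rk,np.abs(A@x-b).max())
E
python3 fk.py
```

```text
clk 3.65 j [-0.77   0.445  0.147  1.606  0.503  0.93 ] tcp [ 0.5145 -0.1861  0.2529] F [ 0.3  0.1 -2.2] gap 0.04933603357861747 52.91642904281616
  shift [-129.5   -4.4  105.9] turn [0.009 0.005 0.004]
clk 3.65 j [-0.77   0.445  0.147  1.606  0.503  0.93 ] tcp [ 0.5145 -0.1861  0.2529] F [ 0.3  0.1 -2.2] gap 0.04933603357861747 52.91642904281616
  shift [-129.    -5.3  195.9] turn [0.009 0.005 0.004]
(1, 1) 9.50983586030804e-05
[ 0.233  0.08   0.519 -0.     0.41   0.056  0.14   0.3   -0.   ] 9 1.9300600677396584e-06
```

```bash
cat > ik.py <<'E'
from fk import *
lo=np.array([-2.76,-.86,-1.03,-2.2,-1.47,-3.14]);hi=np.array([2.76,1.69,1.26,2.34,1.5,3.14])
def ik(pos,Rm,j0):
    f=lambda j:np.r_[basis(j)@x-pos,.3*(Rt(j,best).inv()*R.from_matrix(Rm)).as_rotvec()]
    return min((least_squares(f,np.clip(s,lo+.01,hi-.01),bounds=(lo,hi)) for s in (j0,[0.,.3,.2,.5,0,0])),key=lambda s:s.cost)
Rg=rot(np.array([-.183,.745,.598,.231]))
yb=Rg.as_matrix()[:,1];cc=np.cross(yb,[0,0,1]);cc[2]=0;cc/=np.linalg.norm(cc);cc*=np.sign(cc@[-.215,-.977,0])
ct=Rg.inv().apply(cc); ot=Rg.inv().apply(np.array([.510,-.193,.028])-[.5141,-.186,.0182])  # axis dir, origin in tool
def place(o,yaw,tilt=0):
    "tool pose to have the bottle origin at o, upright, tool y along holder y"
    hy=np.array([-np.sin(yaw),np.cos(yaw),0]); ya=np.array([0,1.,0])-ct*ct[1];ya/=np.linalg.norm(ya)
    W=np.c_[hy,[0,0,1],np.cross(hy,[0,0,1])];T=np.c_[ya,ct,np.cross(ya,ct)]
    Rm=W@T.T; return np.array(o)-Rm@ot,Rm
E
python3 - <<'E'
from ik import *
print("c",cc,"ct",ct.round(3),"ot",ot.round(4))
j=telemetry.get_state()["joint_pos"]
for o,yaw in (([.57,.2036,.072],.085),([.57,.2036,.112],.085),([.57,.2036,.22],.085),([.48,.15,.25],.085),([.51,-.15,.26],-.3)):
    p,Rm=place(o,yaw);s=ik(p,Rm,j);print(o,p.round(3),s.cost,s.x.round(3),Rm[:,2].round(2))
E
```

```text
c [-0.21740768 -0.97608089  0.        ] ct [-0.826  0.    -0.563] ot [-0.0009 -0.0024 -0.0125]
[0.57, 0.2036, 0.072] [0.58  0.207 0.064] 0.0005593350790950081 [ 0.328  0.279 -1.03  -0.609 -0.222  0.157] [ 0.82  0.07 -0.56]
[0.57, 0.2036, 0.112] [0.58  0.207 0.104] 0.0002831912565549324 [ 0.317  0.173 -1.03  -0.528 -0.206  0.145] [ 0.82  0.07 -0.56]
[0.57, 0.2036, 0.22] [0.58  0.207 0.212] 1.980737599486017e-23 [ 0.298 -0.075 -0.982 -0.298 -0.176  0.121] [ 0.82  0.07 -0.56]
[0.48, 0.15, 0.25] [0.49  0.153 0.242] 0.00011283476642407702 [ 0.216 -0.39  -1.03   0.004 -0.113  0.079] [ 0.82  0.07 -0.56]
[0.51, -0.15, 0.26] [ 0.52  -0.151  0.252] 8.924459523456899e-06 [-0.541 -0.364 -1.03  -0.042  0.198 -0.14 ] [ 0.79 -0.24 -0.56]
```

```bash
python3 - <<'E'
from ik import *
j=telemetry.get_state()["joint_pos"]
def chk(o,az,tl,zb):
    z=np.array([np.cos(az)*np.cos(tl),np.sin(az)*np.cos(tl),-np.sin(tl)]);g=np.array(o)+[0,0,zb]
    Rm=frame(z,[-np.sin(az),np.cos(az),0]);s=ik(g+.019*z,Rm,j);return np.sqrt(2*s.cost)*1000
bay=[.57,.2036,.072]
for az in (.085,.085+np.pi/2,.085-np.pi/2):
    print("az",az,[(int(np.degrees(t)),round(chk(bay,az,t,.0),1)) for t in np.radians([35,45,55,65,75,85])])
print("stand with tilt .6, radial, r:",[(r,round(chk([r*np.cos(a),r*np.sin(a),.063],a,.6,0),1)) for a in (-.3,.4) for r in (.58,.62,.66,.7,.74,.78)])
E
```

```text
az 0.085 [(35, np.float64(29.1)), (45, np.float64(0.0)), (55, np.float64(0.0)), (65, np.float64(0.0)), (75, np.float64(0.0)), (85, np.float64(0.0))]
az 1.6557963267948965 [(35, np.float64(0.0)), (45, np.float64(0.0)), (55, np.float64(0.0)), (65, np.float64(0.0)), (75, np.float64(0.0)), (85, np.float64(0.0))]
az -1.4857963267948966 [(35, np.float64(0.0)), (45, np.float64(0.0)), (55, np.float64(0.0)), (65, np.float64(0.0)), (75, np.float64(0.0)), (85, np.float64(0.0))]
stand with tilt .6, radial, r: [(0.58, np.float64(55.2)), (0.62, np.float64(32.5)), (0.66, np.float64(7.7)), (0.7, np.float64(0.0)), (0.74, np.float64(0.0)), (0.78, np.float64(0.0)), (0.58, np.float64(55.2)), (0.62, np.float64(32.5)), (0.66, np.float64(7.7)), (0.7, np.float64(0.0)), (0.74, np.float64(0.0)), (0.78, np.float64(0.0))]
```

A tilt of 0.6 rad doesn't let the arm reach the upright pose in the bay, because j3 hits its limit. A tilt of about 45° does reach, so I'll set the bottle back and regrip at 0.79 rad.

Request:
step_arm:
  moves:
    - [[-22,0,33],[0,0,0],40]
    - [[-45,0,66],[0,0,0],40]
    - [[-68,0,99],[0,0,0],40]
    - [[-91,0,132],[0,0,0],40]
    - [[-108,0,158],[0,0,0],40]
    - [[-120,0,176],[0,0,0],40]
    - [[-128,0,187],[0,0,0],40]
    - [[-130,0,189],[0,0,0],40]

```text
clock: 4.32
tcp_pos: [0.5113, -0.1833, 0.0168]
orientation: [-0.188, 0.745, 0.596, 0.232]
wrist_force: [-8.1, 2.6, 23.5]
finger_gap: 0.0493
grip_force: 55.7
```

Request:
step_arm:
  moves:
    - [[0,0,0],[0,0,0],40]
    - [[0,0,0],[0,0,0],60]
    - [[0,0,0],[0,0,0],85]
    - [[0,0,0],[0,0,0],85]
    - [[0,0,0],[0,0,0],85]

```text
clock: 4.73
tcp_pos: [0.5133, -0.1854, 0.017]
orientation: [-0.184, 0.745, 0.598, 0.231]
wrist_force: [0.1, -1.6, 0.5]
finger_gap: 0.085
grip_force: 0.0
```

```bash
cat > p2.py <<'E'
from h import *
import sys
t=.79;c=np.array([-.217,-.976,0]);z=-np.sin(t)*c-np.cos(t)*np.array([0,0,1.])
F=frame(z,[.976,-.217,0]);g=np.array([.510,-.193,.028+float(sys.argv[1])])
print(g+.019*z);plan(g+.019*z,F)
E
python3 p2.py .012
```

```text
[ 0.51292879 -0.17982721  0.02662694]
clk 4.7333 j [-0.77   0.634 -0.162  1.118  0.502  0.929] tcp [ 0.5133 -0.1854  0.017 ] F [ 0.1 -1.6  0.5] gap 0.08496450595390652 0.0
  shift [ 9.8 -1.6 -4.9] turn [0.001 0.19  0.002]
```

Request:
step_arm:
  moves:
    - [[5,0,-3],[0,0.1,0],85]
    - [[10,0,-5],[0,0.19,0],85]
    - [[10,0,-5],[0,0.19,0],85]
    - [[10,0,-5],[0,0.19,0],40]
    - [[10,0,-5],[0,0.19,0],40]
    - [[10,0,-5],[0,0.19,0],40]
    - [[10,0,-5],[0,0.19,0],40]
    - [[10,0,-5],[0,0.19,0],40]

```text
clock: 5.4
tcp_pos: [0.5144, -0.1795, 0.0273]
orientation: [-0.24, 0.719, 0.579, 0.3]
wrist_force: [-1.3, -0.3, -0.4]
finger_gap: 0.0494
grip_force: 52.3
```

Request:
step_arm:
  moves:
    - [[0,0,0],[0,0,0],40]

```text
clock: 5.48
tcp_pos: [0.5144, -0.1795, 0.0273]
orientation: [-0.24, 0.719, 0.578, 0.3]
wrist_force: [0.1, -1.0, 0.9]
finger_gap: 0.0498
grip_force: 52.4
```

```bash
python3 p2.py .012; python3 - <<'E'
from ik import *
s=telemetry.get_state();np.save("grasp.npy",np.r_[s["tcp_pos"],s["orientation"]])
j=s["joint_pos"]
# candidate look pose: tool down-ish above holder, carrying; tool tilt .79 kept, various
for p in ([.45,.10,.33],[.5,.05,.33]):
  for az in (np.pi/2,1.2,.8):
    z=np.array([.4*np.cos(az),.4*np.sin(az),-.917]);F=frame(z,[np.sin(az),-np.cos(az),0])
    r=ik(np.array(p),F,j);print(p,az,r.cost,r.x.round(2))
E
```

```text
[ 0.51292879 -0.17982721  0.02662694]
clk 5.4833 j [-0.823  0.736 -0.069  1.286  0.623  0.793] tcp [ 0.5144 -0.1795  0.0273] F [ 0.1 -1.   0.9] gap 0.04982911289942731 52.375885248184204
  shift [-1.  -1.4  0. ] turn [0.    0.001 0.002]
[0.45, 0.1, 0.33] 1.5707963267948966 6.677308949364156e-27 [-0.22  0.08 -0.06  1.52  0.4   1.33]
[0.45, 0.1, 0.33] 1.2 9.345165535266075e-27 [-0.23 -0.04 -0.19  1.36  0.41  1.73]
[0.45, 0.1, 0.33] 0.8 4.78836475701922e-23 [-0.18 -0.17 -0.31  1.19  0.34  2.2 ]
[0.5, 0.05, 0.33] 1.5707963267948966 2.830652358938389e-24 [-0.3   0.2   0.07  1.57  0.39  1.25]
[0.5, 0.05, 0.33] 1.2 1.0367766142315811e-17 [-0.31  0.07 -0.08  1.4   0.41  1.64]
[0.5, 0.05, 0.33] 0.8 3.150967482660305e-27 [-0.28 -0.06 -0.21  1.21  0.36  2.1 ]
```

Request:
step_arm:
  moves:
    - [[15,0,-15],[0,0,0],40]
    - [[40,0,-40],[0,0,0],40]
    - [[68,0,-68],[0,0,0],40]
    - [[96,0,-95],[0,0,0],40]
    - [[124,0,-123],[0,0,0],40]
    - [[152,0,-150],[0,0,0],40]
    - [[180,0,-176],[0,0,0],40]
    - [[192,0,-190],[0,0,0],40]

```text
clock: 6.15
tcp_pos: [0.5144, -0.179, 0.3017]
orientation: [-0.238, 0.719, 0.579, 0.301]
wrist_force: [0.8, -0.0, -3.3]
finger_gap: 0.0496
grip_force: 52.5
```

Request:
step_arm:
  moves:
    - [[20,-6,20],[0,0,0],40]
    - [[45,-14,45],[0,0,0],40]
    - [[69,-22,69],[0,0,0],40]
    - [[69,-22,69],[0,0,0],40]
    - [[69,-22,69],[0,0,0],40]

```text
clock: 6.57
tcp_pos: [0.5128, -0.0771, 0.2976]
orientation: [-0.241, 0.719, 0.579, 0.3]
wrist_force: [-0.0, -0.3, -2.9]
finger_gap: 0.0497
grip_force: 53.6
```

```bash
python3 -c "
from h import *
s=log();print(s['tcp_pos'],s['orientation'],s['finger_gap'])
P=imaging.camera_params('wrist');im=imaging.read_camera('wrist');cv2.imwrite('pics/w2.png',im[:,:,::-1]);np.save('w2.npy',P['pose'])"
```

```text
[ 0.51278551 -0.07707026  0.29759096] [-0.24076186  0.7187135   0.5794152   0.29960418] 0.049716528888124674
```

View pics/w2.png

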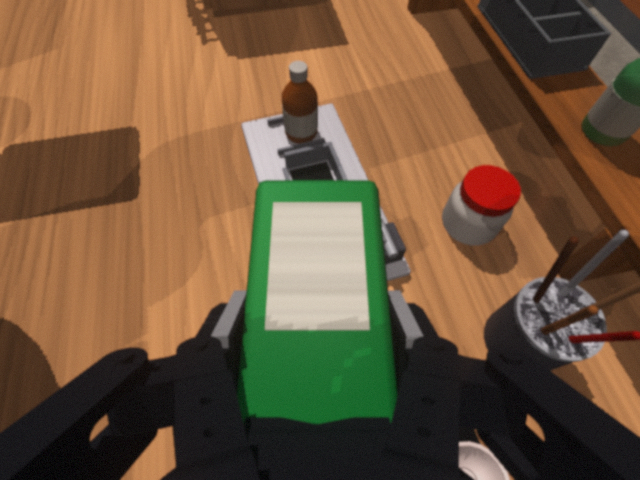

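The carried bottle hides the bay's front. Only the left plate end (243,122)-(332,105) and the amber bottle at (299,105) show, so I'll yaw the tool to look past it.

Request:
step_arm:
  moves:
    - [[0,0,0],[0.08,0,-0.08],40]
    - [[0,0,0],[0.16,0,-0.16],40]
    - [[0,0,0],[0.24,0,-0.24],40]
    - [[0,0,0],[0.32,0,-0.32],40]
    - [[0,0,0],[0.39,0,-0.39],40]
    - [[0,0,0],[0.39,0,-0.39],40]
    - [[0,0,0],[0.39,0,-0.39],40]
    - [[0,0,0],[0.39,0,-0.39],40]

```text
clock: 7.28
tcp_pos: [0.5139, -0.0802, 0.2967]
orientation: [-0.312, 0.536, 0.752, 0.224]
wrist_force: [-0.5, -0.3, -3.5]
finger_gap: 0.0494
grip_force: 54.0
```

```bash
python3 -c "
from h import *
s=log();print(s['tcp_pos'],s['orientation'],s['joint_pos'],s['finger_gap'])
P=imaging.camera_params('wrist');im=imaging.read_camera('wrist');cv2.imwrite('pics/w3.png',im[:,:,::-1]);np.save('w3.npy',P['pose'])
a=im[40:340,320:640,::-1];cv2.imwrite('pics/w3c.png',cv2.resize(a,None,fx=2,fy=2,interpolation=3)); 
print(proj(P,[[.57,.2036,.012],[.53,.06,.12],[.5104,.0292,.012],[.4845,.337,.012]]))"
```

```text
[ 0.51390227 -0.08017716  0.29666891] [-0.31189391  0.53595041  0.75177329  0.22431287] [-0.57451663  0.65697283  0.46089208  2.04330943  0.45513994  0.50363956] 0.04939755537049732
[[423.40415525 201.44556357]
 [379.70980823 242.77387444]
 [343.65814906 303.90363125]
 [385.88417691 119.2776491 ]]
```

View pics/w3c.png

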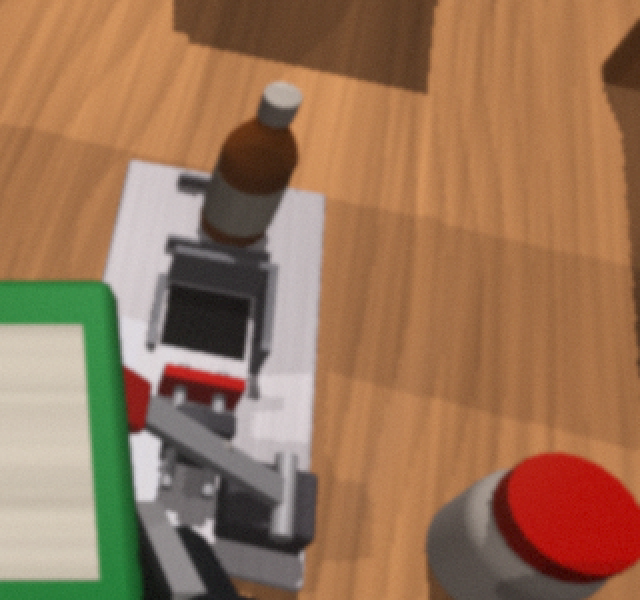

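The crop shows the bay's dark floor, with corners near (172,285), (253,297), (247,358) and (164,342). It also shows the open red clamp pad at (205,380) and plate corners at (132,160), (325,195) and (302,590).

```bash
python3 - <<'E'
from h import *
P=imaging.camera_params("wrist");P["pose"]=np.load("w3.npy")
f=lambda u:np.array(u)/2+[320,40]
n=["A","B","C","D"];q=cast(P,f([[172,285],[253,297],[247,358],[164,342]]),.012)
pl=cast(P,f([[132,160],[325,195],[302,590]]),.012);print(pl.round(4)[:,:2].tolist(),np.linalg.norm(np.diff(pl,axis=0),axis=1))
d=pl[0]-pl[1];print("yaw short",np.arctan2(-d[1],-d[0])+0);d=pl[1]-pl[2];print("yaw long",np.arctan2(-d[0],d[1]))
yaw=.085;X=np.array([np.cos(yaw),np.sin(yaw)]);Y=np.array([-X[1],X[0]])
print(q.round(4)[:,:2].tolist());print("hold coords x",(q[:,:2]@X).round(4),"y",(q[:,:2]@Y).round(4))
w=cast(P,f([[175,248],[268,262]]),.042)[:,:2];print("left wall top y",w@Y, "x",w@X)
print("plate in hold x",pl[:,:2]@X,"y",pl[:,:2]@Y)
Pt=imaging.camera_params("top");print(proj(Pt,np.c_[pl]))
# amber base
a=cast(P,f([[233,243]]),.012)[0,:2];print("amber front base",a@X,a@Y)
r=cast(P,f([[160,385],[240,400]]),.03)[:,:2];print("clamp",r@X,r@Y)
E
```

```text
[[0.485, 0.3356], [0.6309, 0.3476], [0.6569, 0.0408]] [0.14636459 0.30790806]
yaw short 0.08263978045059805
yaw long 0.08448223690814294
[[0.5407, 0.2273], [0.5959, 0.2355], [0.6007, 0.1845], [0.546, 0.179]]
hold coords x [0.558  0.6138 0.6142 0.5592] y [0.1806 0.184  0.1328 0.132 ]
left wall top y [0.18747122 0.19071483] x [0.55300635 0.6142925 ]
plate in hold x [0.51178115 0.65814533 0.65798591] y [ 0.2931631   0.29281765 -0.01509037]
[[165.63042889 271.13630778]
 [162.64381745 217.49140144]
 [276.1768016  207.55944658]]
amber front base 0.5956370560097937 0.22908003446875494
clamp [0.55954232 0.60869491] [0.08703425 0.08846365]
```

```bash
sed -i '/^Rg=/,/^ct=/d' ik.py; sed -i 's/^def place/GP=np.load("grasp.npy");Rg=rot(GP[3:]);yb=Rg.as_matrix()[:,1];cc=np.cross(yb,[0,0,1]);cc[2]=0;cc\/=np.linalg.norm(cc);cc*=np.sign(cc@[-.215,-.977,0])\nct=Rg.inv().apply(cc);BO=np.array([.510,-.193,.028]);d=BO-GP[:3];d-=yb*(d@yb);ot=Rg.inv().apply(d)\ndef place/' ik.py
cat > p3.py <<'E'
from ik import *
def wp(o,yaw):
    p,Rm=place(o,yaw);s=telemetry.get_state();r=ik(p,Rm,s["joint_pos"]);print("o",o,"tcp",p.round(3),"err",np.sqrt(2*r.cost).round(5),"j",r.x.round(2));plan(p,Rm);return p,Rm
E
python3 - <<'E'
from p3 import *
P=imaging.camera_params("wrist");Tc=np.load("w2.npy")
T=np.eye(4);T[:3,:3]=rot(np.array([-0.24076186,0.7187135,0.5794152,0.29960418])).as_matrix();T[:3,3]=[.51278551,-.07707026,.29759096]
G=np.eye(4);G[:3,:3]=Rg.as_matrix();G[:3,3]=GP[:3]
P["pose"]=G@np.linalg.inv(T)@Tc
e=cast(P,[[262,182],[318,181],[374,182],[252,330],[390,330]],.053);print("foot edge at grasp",e.round(4).tolist(),"along c from BO",((e-BO)@cc).round(4),"lateral",((e-BO)@np.cross([0,0,1],cc)).round(4),"ct",ct,"ot",ot)
wp([.5706,.2001,.25],.085);wp([.5706,.2001,.10],.085);wp([.5706,.2001,.073],.085)
E
```

```text
foot edge at grasp [[0.5022, -0.1313, 0.053], [0.5242, -0.1356, 0.053], [0.546, -0.1409, 0.053], [0.4902, -0.19, 0.053], [0.5339, -0.1996, 0.053]] along c from BO [-0.0586 -0.0591 -0.0587  0.0013  0.0013] lateral [-0.0209  0.0015  0.0239 -0.02    0.0248] ct [-7.04647496e-01 -5.43901828e-18 -7.09557543e-01] ot [-9.50435770e-03  1.25512154e-18 -1.05359944e-02]
o [0.5706, 0.2001, 0.25] tcp [0.571 0.2   0.236] err 0.0 j [ 0.27 -0.13 -0.76  0.16 -0.13  0.13]
clk 7.3333 j [-0.575  0.656  0.46   2.044  0.455  0.503] tcp [ 0.5135 -0.0801  0.2972] F [-1.3  0.6 -2.5] gap 0.04955476645188984 53.961809277534485
  shift [129.8 145.5 218.3] turn [ 0.008 -1.313 -1.451]
o [0.5706, 0.2001, 0.1] tcp [0.571 0.2   0.086] err 0.0 j [ 0.27  0.14 -0.99 -0.33 -0.13  0.13]
clk 7.3333 j [-0.575  0.656  0.46   2.044  0.455  0.503] tcp [ 0.5135 -0.0801  0.2972] F [-1.3  0.6 -2.5] gap 0.04955476645188984 53.961809277534485
  shift [ 23.4 145.  324. ] turn [ 0.008 -1.313 -1.451]
o [0.5706, 0.2001, 0.073] tcp [0.571 0.2   0.059] err 0.0 j [ 0.27  0.21 -1.02 -0.43 -0.13  0.13]
clk 7.3333 j [-0.575  0.656  0.46   2.044  0.455  0.503] tcp [ 0.5135 -0.0801  0.2972] F [-1.3  0.6 -2.5] gap 0.04955476645188984 53.961809277534485
  shift [  4.3 144.9 343. ] turn [ 0.008 -1.313 -1.451]
```

```bash
python3 - <<'E'
from p3 import *
p,Rm=wp([.5706,.2001,.26],.085)
s=telemetry.get_state();r0=rot(s["orientation"]);rv=(r0.inv()*R.from_matrix(Rm)).as_rotvec();j=s["joint_pos"];p0=s["tcp_pos"]
for k in range(1,18):
    f=k/17;q=p0+f*(p-p0);M=(r0*R.from_rotvec(rv*f)).as_matrix();r=ik(q,M,j);dj=np.abs(r.x-j).max();j=r.x
    o=q+M@ot;print(k,np.sqrt(2*r.cost).round(4),j.round(2),dj.round(2),"foot",(o-M@ct*.06).round(3),"cap",(o+M@ct*.08).round(3))
E
```

```text
o [0.5706, 0.2001, 0.26] tcp [0.571 0.2   0.246] err 0.0 j [ 0.27 -0.14 -0.74  0.19 -0.13  0.13]
clk 7.3333 j [-0.575  0.656  0.46   2.044  0.455  0.503] tcp [ 0.5135 -0.0801  0.2972] F [-1.3  0.6 -2.5] gap 0.04955476645188984 53.961809277534485
  shift [136.9 145.5 211.2] turn [ 0.008 -1.313 -1.451]
1 0.0 [-0.53  0.59  0.4   1.95  0.44  0.49] 0.09 foot [ 0.5   -0.021  0.291] cap [ 0.552 -0.15   0.302]
2 0.0 [-0.49  0.53  0.34  1.86  0.43  0.47] 0.09 foot [ 0.501 -0.006  0.284] cap [ 0.56  -0.131  0.307]
3 0.0 [-0.45  0.46  0.27  1.77  0.41  0.46] 0.09 foot [0.503 0.009 0.278] cap [ 0.567 -0.111  0.312]
4 0.0 [-0.4   0.4   0.2   1.67  0.39  0.45] 0.1 foot [0.505 0.023 0.271] cap [ 0.573 -0.09   0.317]
5 0.0 [-0.36  0.33  0.13  1.57  0.37  0.44] 0.1 foot [0.507 0.037 0.264] cap [ 0.578 -0.069  0.321]
6 0.0 [-0.31  0.27  0.06  1.47  0.34  0.43] 0.1 foot [0.51  0.051 0.257] cap [ 0.582 -0.048  0.326]
7 0.0 [-0.26  0.21 -0.02  1.37  0.31  0.42] 0.1 foot [0.514 0.065 0.25 ] cap [ 0.585 -0.025  0.33 ]
8 0.0 [-0.21  0.15 -0.09  1.26  0.28  0.41] 0.1 foot [0.518 0.079 0.244] cap [ 0.587 -0.0
[... 200 characters left out ...]
 0.341]
11 0.0 [-0.05  0.   -0.31  0.94  0.16  0.37] 0.11 foot [0.532 0.119 0.226] cap [0.588 0.065 0.343]
12 0.0 [ 0.01 -0.04 -0.38  0.83  0.11  0.34] 0.11 foot [0.538 0.132 0.221] cap [0.587 0.088 0.344]
13 0.0 [ 0.06 -0.07 -0.46  0.71  0.06  0.32] 0.12 foot [0.544 0.146 0.216] cap [0.585 0.111 0.345]
14 0.0 [ 0.12 -0.1  -0.53  0.59  0.01  0.28] 0.12 foot [0.55  0.159 0.211] cap [0.582 0.134 0.345]
15 0.0 [ 0.17 -0.12 -0.6   0.46 -0.04  0.24] 0.13 foot [0.557 0.173 0.207] cap [0.579 0.156 0.344]
16 0.0 [ 0.22 -0.13 -0.67  0.33 -0.08  0.19] 0.13 foot [0.564 0.186 0.203] cap [0.575 0.178 0.343]
17 0.0 [ 0.27 -0.14 -0.74  0.19 -0.13  0.13] 0.14 foot [0.571 0.2   0.2  ] cap [0.571 0.2   0.34 ]
```

Request:
step_arm:
  moves:
    - [[8,9,12],[0,-0.077,-0.085],40]
    - [[16,17,25],[0,-0.154,-0.171],40]
    - [[24,26,37],[0,-0.232,-0.256],40]
    - [[32,34,50],[0,-0.309,-0.341],40]
    - [[40,43,62],[0,-0.386,-0.427],40]
    - [[48,51,75],[0,-0.463,-0.512],40]
    - [[56,60,87],[0,-0.541,-0.598],40]
    - [[64,68,99],[0,-0.618,-0.683],40]

```text
clock: 8.0
tcp_pos: [0.5393, 0.0522, 0.2742]
orientation: [0.021, 0.297, 0.944, 0.144]
wrist_force: [0.3, 1.3, -2.8]
finger_gap: 0.0495
grip_force: 53.9
```

```bash
python3 -c "
from p3 import *
wp([.5706,.2001,.26],.085)"
```

```text
o [0.5706, 0.2001, 0.26] tcp [0.571 0.2   0.246] err 0.0 j [ 0.27 -0.14 -0.74  0.19 -0.13  0.13]
clk 8.0 j [-0.211  0.145 -0.098  1.256  0.283  0.41 ] tcp [0.5393 0.0522 0.2742] F [ 0.3  1.3 -2.8] gap 0.049509901844414776 53.93463850021362
  shift [ 56.4 125.3  69.5] turn [ 0.008 -0.688 -0.766]
```

Request:
step_arm:
  moves:
    - [[6,14,8],[0,-0.077,-0.085],40]
    - [[13,28,15],[0.002,-0.153,-0.17],40]
    - [[19,42,23],[0.003,-0.229,-0.255],40]
    - [[25,56,31],[0.004,-0.306,-0.34],40]
    - [[31,70,39],[0.005,-0.382,-0.426],40]
    - [[38,84,46],[0.006,-0.459,-0.511],40]
    - [[44,97,54],[0.007,-0.535,-0.596],40]
    - [[50,111,62],[0.008,-0.612,-0.681],40]

```text
clock: 8.67
tcp_pos: [0.5662, 0.183, 0.2479]
orientation: [0.343, -0.001, 0.939, 0.031]
wrist_force: [-0.3, -0.4, -2.9]
finger_gap: 0.0497
grip_force: 54.0
```

```bash
python3 -c "
from p3 import *
wp([.5706,.2001,.26],.085)"
```

```text
o [0.5706, 0.2001, 0.26] tcp [0.571 0.2   0.246] err 0.0 j [ 0.27 -0.14 -0.74  0.19 -0.13  0.13]
clk 8.6667 j [ 0.219 -0.136 -0.676  0.332 -0.082  0.187] tcp [0.5662 0.183  0.2479] F [-0.3 -0.4 -2.9] gap 0.049745185789482595 53.97816002368927
  shift [-2.2 16.9  5.9] turn [ 0.001 -0.078 -0.084]
```

Request:
step_arm:
  moves:
    - [[-2,17,6],[0,-0.078,-0.084],40]
    - [[-2,17,6],[0,-0.078,-0.084],40]
    - [[-2,17,6],[0,-0.078,-0.084],40]
    - [[-2,17,6],[0,-0.078,-0.084],40]

```text
clock: 9.0
tcp_pos: [0.5726, 0.1995, 0.2456]
orientation: [0.378, -0.037, 0.925, 0.017]
wrist_force: [0.4, -0.1, -2.3]
finger_gap: 0.0489
grip_force: 54.1
```

```bash
python3 -c "
from p3 import *
wp([.5706,.2001,.12],.085)
for n in ('top','side','wrist'):
    P=imaging.camera_params(n);im=imaging.read_camera(n);cv2.imwrite('pics/%s4.png'%n,im[:,:,::-1])
    if n=='side':
        a=im[150:420,180:440,::-1];cv2.imwrite('pics/side4c.png',cv2.resize(a,None,fx=2.2,fy=2.2,interpolation=3))
"
```

```text
o [0.5706, 0.2001, 0.12] tcp [0.571 0.2   0.106] err 0.0 j [ 0.27  0.09 -0.96 -0.26 -0.13  0.13]
clk 9.0 j [ 0.265 -0.133 -0.736  0.199 -0.125  0.133] tcp [0.5726 0.1995 0.2456] F [ 0.4 -0.1 -2.3] gap 0.048923053408891096 54.05749976634979
  shift [98.9  0.3 98.8] turn [ 0.001 -0.005 -0.004]
```

View pics/side4c.png

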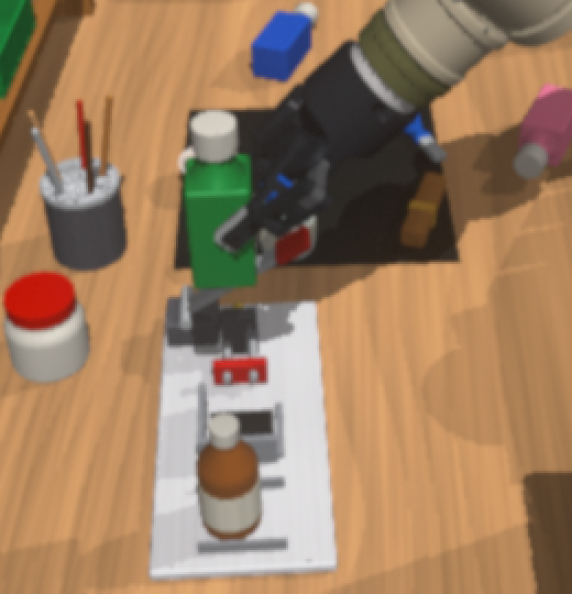

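The side crop shows the bottle upright in the gripper, cap at (214,135) and foot at (222,280), above the empty bay. Lowering it to just above the walls.

Request:
step_arm:
  moves:
    - [[20,0,20],[0,-0.002,-0.002],40]
    - [[45,0,45],[0,-0.004,-0.004],40]
    - [[70,0,70],[0,-0.005,-0.004],40]
    - [[95,0,95],[0,-0.005,-0.004],40]
    - [[109,0,109],[0,-0.005,-0.004],40]
    - [[109,0,109],[0,-0.005,-0.004],40]
    - [[109,0,109],[0,-0.005,-0.004],40]

```text
clock: 9.73
tcp_pos: [0.5725, 0.1998, 0.0901]
orientation: [0.38, -0.04, 0.924, 0.016]
wrist_force: [0.7, 0.1, -3.0]
finger_gap: 0.0494
grip_force: 53.8
```

```bash
python3 -c "
from p3 import *
wp([.5706,.2001,.073],.085)
o=[]
for n,c in (('top',(170,190,280,290)),('side',(240,270,340,390))):
    P=imaging.camera_params(n);im=imaging.read_camera(n);cv2.imwrite('pics/%s5.png'%n,im[:,:,::-1])
    a=im[c[1]:c[3],c[0]:c[2],::-1];o.append(cv2.resize(a,(400,int(400*a.shape[0]/a.shape[1])),interpolation=3)[:360])
    # expected bay foot square / cap top
    print(n,proj(P,[[.5702,.2051,.012],[.5706,.2001,.185]]).round(1))
cv2.imwrite('pics/p5.png',np.hstack(o))
"
```

```text
o [0.5706, 0.2001, 0.073] tcp [0.571 0.2   0.059] err 0.0 j [ 0.27  0.21 -1.02 -0.43 -0.13  0.13]
clk 9.7333 j [ 0.267  0.133 -0.981 -0.315 -0.128  0.129] tcp [0.5725 0.1998 0.0901] F [ 0.7  0.1 -3. ] gap 0.04937241324509666 53.844666481018066
  shift [22.8  0.5 21.4] turn [-0.    -0.002  0.001]
top [[215.  239.4]
 [205.8 228.1]]
side [[288.7 347.1]
 [283.6 278.6]]
```

View pics/p5.png

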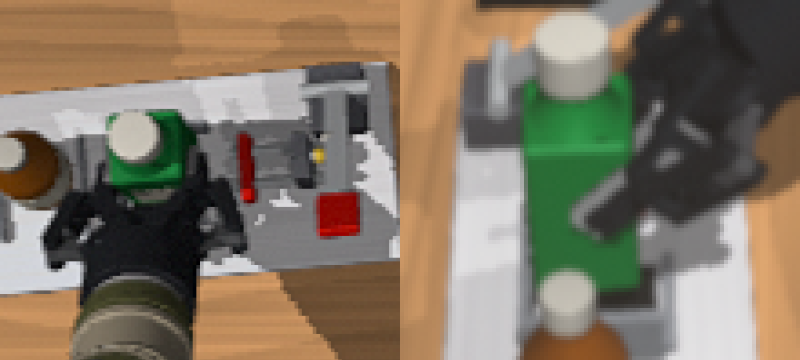

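The cap is at about (207,227) in the top view, against (206,228) expected, so it sits over the bay to within about 3 mm. Lowering gently.

Request:
step_arm:
  moves:
    - [[5,0,4],[0,0,0],40]
    - [[10,0,9],[0,0,0],40]
    - [[15,0,14],[0,0,0],40]
    - [[19,0,18],[0,0,0],40]
    - [[21,0,20],[0,0,0],40]
    - [[21,0,20],[0,0,0],40]
    - [[21,0,20],[0,0,0],40]

```text
clock: 10.42
tcp_pos: [0.5718, 0.2007, 0.0628]
orientation: [0.382, -0.04, 0.923, 0.017]
wrist_force: [-0.2, 0.1, -3.0]
finger_gap: 0.0492
grip_force: 54.0
```

```bash
python3 -c "
from p3 import *
wp([.5706,.2001,.072],.085)"
```

```text
o [0.5706, 0.2001, 0.072] tcp [0.571 0.2   0.058] err 0.0 j [ 0.27  0.21 -1.02 -0.44 -0.13  0.13]
clk 10.4167 j [ 0.269  0.203 -1.016 -0.424 -0.128  0.129] tcp [0.5718 0.2007 0.0628] F [-0.2  0.1 -3. ] gap 0.049242121438849325 53.96922469139099
  shift [ 3.9 -0.5  3.1] turn [0.001 0.002 0.002]
```

Request:
step_arm:
  moves:
    - [[0.7,0,0.7],[0,0,0],40]
    - [[1.4,0,1.4],[0,0,0],40]
    - [[2.1,0,2.1],[0,0,0],40]
    - [[2.1,0,2.1],[0,0,0],40]

```text
clock: 10.75
tcp_pos: [0.5714, 0.2006, 0.0593]
orientation: [0.381, -0.04, 0.923, 0.016]
wrist_force: [-0.6, -0.7, -2.7]
finger_gap: 0.0492
grip_force: 54.0
```

Request:
step_arm:
  moves:
    - [[0.7,0,0.7],[0,0,0],40]
    - [[0.7,0,0.7],[0,0,0],40]

```text
clock: 10.92
tcp_pos: [0.5721, 0.2007, 0.059]
orientation: [0.382, -0.04, 0.923, 0.017]
wrist_force: [-1.0, -0.4, 0.4]
finger_gap: 0.0493
grip_force: 54.3
```

Request:
step_arm:
  moves:
    - [[0.7,0,0.7],[0,0,0],40]
    - [[0.7,0,0.7],[0,0,0],40]

```text
clock: 11.08
tcp_pos: [0.5727, 0.2008, 0.059]
orientation: [0.383, -0.04, 0.923, 0.017]
wrist_force: [-3.8, -1.5, 6.0]
finger_gap: 0.0497
grip_force: 55.2
```

Floor contact, now at 6 N. Releasing.

Request:
step_arm:
  moves:
    - [[-0.5,0,-0.5],[0,0,0],52]
    - [[-0.5,0,-0.5],[0,0,0],56]
    - [[-0.5,0,-0.5],[0,0,0],62]
    - [[-0.5,0,-0.5],[0,0,0],66]
    - [[-0.5,0,-0.5],[0,0,0],66]
    - [[-0.5,0,-0.5],[0,0,0],66]

```text
clock: 11.58
tcp_pos: [0.5715, 0.2006, 0.058]
orientation: [0.381, -0.04, 0.923, 0.016]
wrist_force: [-1.0, -0.0, 0.5]
finger_gap: 0.0659
grip_force: 0.0
```

```bash
python3 -c "
from p3 import *
s=log();print(s['tcp_pos'],s['wrist_force'],s['finger_gap'],s['grip_force'])
o=[]
for n,c in (('top',(170,190,280,290)),('side',(240,270,340,390))):
    P=imaging.camera_params(n);im=imaging.read_camera(n);cv2.imwrite('pics/%s6.png'%n,im[:,:,::-1])
    H,S,V=cv2.split(cv2.cvtColor(im,cv2.COLOR_RGB2HSV));w=np.zeros_like(H,bool)
    c=(185,205,222,245) if n=='top' else (260,260,315,320)
    w[c[1]:c[3],c[0]:c[2]]=((S<50)&(V>150))[c[1]:c[3],c[0]:c[2]]
    for k in range(2):
        b=blob(w,k);print(n,'cap blob',cv2.minEnclosingCircle(b),cast(P,cv2.minEnclosingCircle(b)[0],.152).round(4))
    print('expect cap top bay centre',proj(P,[[.5702,.2051,.152],[.5706,.2001,.152]]).round(1))
"
```

```text
[0.57147459 0.20058106 0.05795869] [-0.97544037 -0.03073985  0.54832949] 0.0659431397940556 0.0
top cap blob ((203.0, 220.0), 19.69781494140625) [[0.5967 0.2132 0.152 ]]Traceback (most recent call last):
  File "<string>", line 11, in <module>
    b=blob(w,k);print(n,'cap blob',cv2.minEnclosingCircle(b),cast(P,cv2.minEnclosingCircle(b)[0],.152).round(4))
  File "h.py", line 13, in blob
    c=sorted(cv2.findContours(m.astype(np.uint8)*255,0,2)[0],key=cv2.contourArea)[::-1]; return c[k]
                                                                                                ~^^^
IndexError: list index out of range
```

Request:
step_arm:
  moves:
    - [[-10,0,-10],[0,0,0],66]
    - [[-30,0,-30],[0,0,0],66]
    - [[-55,0,-55],[0,0,0],66]
    - [[-80,0,-80],[0,0,0],66]
    - [[-105,0,-105],[0,0,0],66]
    - [[-130,0,-130],[0,0,0],66]
    - [[-150,0,-150],[0,0,0],66]
    - [[-160,0,-160],[0,0,0],66]

```text
clock: 12.3
tcp_pos: [0.5737, 0.2012, 0.2909]
orientation: [0.385, -0.04, 0.922, 0.017]
wrist_force: [0.9, 0.3, 0.7]
finger_gap: 0.0661
grip_force: 0.0
```

```bash
python3 -c "
from p3 import *
s=log();print(s['tcp_pos'],s['wrist_force'],s['joint_pos'])
P=imaging.camera_params('side');im=imaging.read_camera('side')
print('expect cap top/foot',proj(P,[[.5702,.2051,.152],[.5702,.2051,.012]]).round(1))
a=im[270:400,230:360,::-1];a=cv2.resize(a,(400,400),interpolation=3)
Q=imaging.camera_params('wrist');b=imaging.read_camera('wrist')[:,:,::-1];np.save('w7.npy',Q['pose'])
cv2.imwrite('pics/side7.png',im[:,:,::-1]);cv2.imwrite('pics/p7.png',np.hstack([a,cv2.resize(b,(400,400))]))
"
```

```text
[0.573704   0.20119767 0.29085562] [0.8792468  0.26099845 0.71178371] [ 0.26872447 -0.1755561  -0.66186649  0.30144415 -0.12807386  0.12905048]
expect cap top/foot [[284.6 294.3]
 [288.7 347.1]]
```

View pics/p7.png

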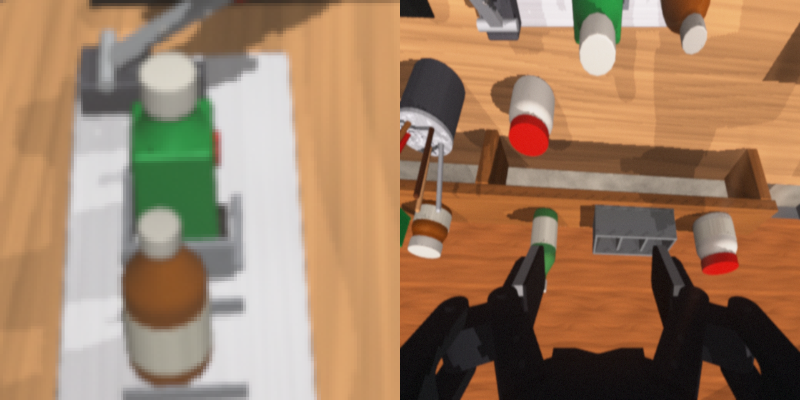

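The bottle stands upright in the bay: cap (168,70) and body x 132-215 in the left half, with the lever still up. Next is the lever, pressed from above with shut fingers.

```bash
cat > p4.py <<'E'
from ik import *
B=np.array([.5702,.2051,.012]);X=np.array([.9964,.0849,0]);Y=np.array([-.0849,.9964,0]);Z=np.array([0,0,1.])
F=frame([0,0,-1],Y)
def pad(th,up=0):
    a=.6435-th;return B+X*(.05-.125*np.cos(a))+Y*-.132+Z*(.033+.125*np.sin(a)+up)
E
python3 - <<'E'
from p4 import *
p=pad(0,.05);print(p,pad(0),pad(.6));plan(p,F)
r=ik(p,F,telemetry.get_state()["joint_pos"]);print(r.cost,r.x)
T=F.T
for th in (0,.15,.3,.45,.55,.6): print(th,(T@(pad(th)-p)*1000).round(1))
E
```

```text
[0.53158672 0.06933019 0.16999989] [0.53158672 0.06933019 0.11999989] [0.50679462 0.06721774 0.05043579]
clk 12.4 j [ 0.269 -0.174 -0.664  0.298 -0.128  0.129] tcp [0.574  0.2013 0.2899] F [ 0.5 -0.3  0.5] gap 0.06635713132515823 0.0
  shift [ 123.  -127.9   45.9] turn [0.002 0.791 0.002]
1.760151549545441e-27 [-2.00989722e-02  2.64496291e-01 -1.72589822e-01  1.13371021e+00
  8.83465070e-15 -1.05100404e-01]
0 [ 0.  0. 50.]
0.15 [10.1 -0.  65.8]
0.3 [17.7 -0.  82.9]
0.45 [ 22.7  -0.  101. ]
0.55 [ 24.5  -0.  113.3]
0.6 [ 24.9  -0.  119.6]
```

Request:
step_arm:
  moves:
    - [[0,-35,0],[0,0.11,0],40]
    - [[5,-70,2],[0,0.23,0],10]
    - [[25,-100,10],[0,0.34,0],0]
    - [[50,-128,18],[0,0.45,0],0]
    - [[75,-128,28],[0,0.57,0],0]
    - [[100,-128,37],[0,0.68,0],0]
    - [[123,-128,46],[0,0.791,0],0]
    - [[123,-128,46],[0,0.791,0],0]

```text
clock: 13.07
tcp_pos: [0.5258, 0.0677, 0.1553]
orientation: [-0.014, -0.043, 0.999, 0.0]
wrist_force: [-0.3, 0.4, -0.9]
finger_gap: 0.0001
grip_force: 0.0
```

Request:
step_arm:
  moves:
    - [[0,0,0],[0,0,0],0]
    - [[0,0,0],[0,0,0],0]
    - [[0,0,0],[0,0,0],0]

```text
clock: 13.32
tcp_pos: [0.5289, 0.0687, 0.1669]
orientation: [-0.001, -0.044, 0.999, -0.0]
wrist_force: [-0.7, -0.8, 0.8]
finger_gap: -0.0001
grip_force: 0.0
```

```bash
python3 - <<'E'
from p4 import *
plan(pad(0,.05),F)
im=imaging.read_camera("side");cv2.imwrite("pics/side8.png",im[:,:,::-1]);P=imaging.camera_params("side")
t=imaging.read_camera("top");cv2.imwrite("pics/top8.png",t[:,:,::-1]);Q=imaging.camera_params("top")
for im,P,c in ((im,P,(270,230,340,300)),(t,Q,(245,225,285,270))):
    H,S,V=cv2.split(cv2.cvtColor(im,cv2.COLOR_RGB2HSV));w=np.zeros_like(H,bool)
    w[c[1]:c[3],c[0]:c[2]]=(((H<8)|(H>172))&(S>150)&(V>90))[c[1]:c[3],c[0]:c[2]]
    b=blob(w);print(b.mean((0,1)),cv2.contourArea(b),"expect pad",proj(P,[pad(0)]),"tip",proj(P,[telemetry.get_state()["tcp_pos"]]))
E
```

```text
clk 13.3167 j [-2.100e-02  2.630e-01 -1.820e-01  1.128e+00 -1.000e-03 -1.090e-01] tcp [0.5289 0.0687 0.1669] F [-0.7 -0.8  0.8] gap -6.701123441172805e-05 0.0
  shift [-2.8  0.4 -3.1] turn [-0.001 -0.003  0.003]
[312.26666667 260.9       ] 147.5 expect pad [[310.28755023 259.77702   ]] tip [[310.98676178 240.88395485]]
[266.28571429 251.85714286] 13.0 expect pad [[262.13809778 247.63523685]] tip [[260.80194779 245.92461901]]
```

Request:
step_arm:
  moves:
    - [[-3,0,25],[0,0,0],0]
    - [[-3,0,40],[0,0,0],0]
    - [[-3,0,47],[0,0,0],0]
    - [[1,0,53],[0,0,0],0]
    - [[6,0,62],[0,0,0],0]
    - [[10,0,70],[0,0,0],0]
    - [[15,0,80],[0,0,0],0]

```text
clock: 14.0
tcp_pos: [0.5153, 0.0672, 0.087]
orientation: [-0.0, -0.044, 0.999, -0.0]
wrist_force: [6.2, 1.2, 4.6]
finger_gap: -0.0
grip_force: 4.0
```

```bash
python3 - <<'E'
from p4 import *
plan(pad(.6),F)
E
```

```text
clk 14.0 j [-0.024  0.299 -0.344  0.929 -0.001 -0.112] tcp [0.5153 0.0672 0.087 ] F [6.2 1.2 4.6] gap -2.822943947263387e-05 3.98762634024024
  shift [ 8.4  0.7 36.6] turn [-0.    -0.001  0.002]
```

Request:
step_arm:
  moves:
    - [[3,0,8],[0,0,0],0]
    - [[5,0,16],[0,0,0],0]
    - [[7,0,24],[0,0,0],0]
    - [[8,0,32],[0,0,0],0]
    - [[8,0,36],[0,0,0],0]
    - [[8,0,38],[0,0,0],0]
    - [[8,0,38],[0,0,0],0]
    - [[8,0,38],[0,0,0],0]

```text
clock: 14.67
tcp_pos: [0.5052, 0.0662, 0.0494]
orientation: [-0.003, -0.044, 0.999, -0.001]
wrist_force: [-4.3, -0.0, 19.3]
finger_gap: -0.0
grip_force: 9.7
```

Request:
step_arm:
  moves:
    - [[0,0,1],[0,0,0],0]
    - [[0,0,1],[0,0,0],0]
    - [[0,0,1],[0,0,0],0]

```text
clock: 14.92
tcp_pos: [0.5052, 0.0662, 0.0491]
orientation: [-0.003, -0.044, 0.999, -0.001]
wrist_force: [-6.5, 0.3, 25.3]
finger_gap: -0.0003
grip_force: 12.7
```

```bash
python3 - <<'E'
from p4 import *
plan(pad(.6),F)
E
```

```text
clk 14.9167 j [-0.026  0.325 -0.414  0.837 -0.002 -0.114] tcp [0.5052 0.0662 0.0491] F [-6.5  0.3 25.3] gap -0.0003055608516174073 12.702695466578007
  shift [-1.6  0.9 -1.3] turn [-0.001 -0.006  0.002]
```

Bottomed at the stop (25 N, z about 0.049). Lifting off and looking.

Request:
step_arm:
  moves:
    - [[0,0,-10],[0,0,0],0]
    - [[0,0,-40],[0,0,0],0]
    - [[0,0,-80],[0,0,0],0]
    - [[0,0,-120],[0,0,0],0]
    - [[0,0,-150],[0,0,0],0]
    - [[0,0,-180],[0,0,0],0]
    - [[0,0,-180],[0,0,0],0]
    - [[0,0,-180],[0,0,0],0]

```text
clock: 15.58
tcp_pos: [0.5067, 0.0664, 0.2276]
orientation: [-0.003, -0.044, 0.999, -0.001]
wrist_force: [0.1, -0.1, -0.6]
finger_gap: -0.0002
grip_force: 0.0
```

```bash
python3 - <<'E'
from p4 import *
s=telemetry.get_state();print(s["tcp_pos"],s["wrist_force"])
im=imaging.read_camera("side");P=imaging.camera_params("side");print(proj(P,[pad(0),pad(.6),B+[0,0,.14]]))
a=im[220:400,220:380,::-1];cv2.imwrite("pics/p9.png",cv2.resize(a,(533,600),interpolation=3))
E
```

```text
[0.50671173 0.06636362 0.2275519 ] [ 0.0971369  -0.1252164  -0.60536304]
[[310.28755023 259.77702   ]
 [323.07237046 284.83256597]
 [284.63242821 294.26247359]]
```

View pics/p9.png

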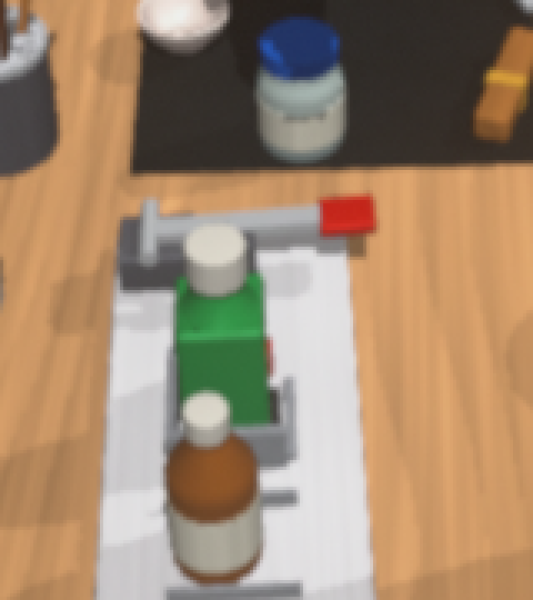

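The lever stays down: its red pad is at (348,215) in the crop, or (324,285) in the full image, where the lowered pad should be. The bottle stands upright in the bay with the clamp pad against it. Handing in.

```bash
python3 -c "
from workcell import env
print(env.hand_in())"
```

```text
the job is handed in; nothing more can be done
None
```

I stood the green bottle upright in the empty bay, released it, pressed the lever down until it stayed down, and handed the job in; the final view matched this, but the hand-in returned no verdict.

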